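Lay the rinsing bottle down in its folding rest

TASK

Using only your fingers, tip the tall white-and-green rinsing bottle over onto the blue folding cradle that it stands in front of, and keep pushing it down slowly until the cradle sits fully down on its rubber stops and the bottle lies on its side in it, landing gently. Only push the bottle: do not lift or carry it, and leave the other things on the counter where they are. Finish clear of everything.

Things in the scene. Friction and masses are not known exactly. Their poses are not given: they have to be found in the camera images.
- rest: Folding bottle rest, fixed, 100 mm wide. Origin on the counter below its hinge axis; x points level the way the bottle is to fall, z up. The hinge axis runs along y, 30 mm above the origin. On the -x side a cream step (x -85 to 0 mm, top 30 mm above the counter) carries the bottle; on the +x side two black rubber stops (x 175 mm) on a low plate are where the cradle ends when folded down.
- cradle (a joint): Angle of the blue cradle about the hinge, rad: 0 = upright right behind the bottle, 1.571 = folded fully down on the stops, its face level and 30 mm above the counter. Starts at 0.15 to 0.45. Stiff hinge (0.9 N m friction, no spring): it stays where it is left, even under the bottle, and must be pushed all the way; 3 to 9 N on the bottle 120 to 145 mm from its foot is enough.
- pad (a point): Point on the middle line of the cradle's face, 100 mm from the hinge axis; z runs up the board, x into it. The cradle is a blue board 190 mm long, 88 mm wide, 12 mm thick behind its face, whose lower end lies on the hinge axis, with cheeks 22 mm high, 78 mm apart, and between them two black rubber ribs 7 mm high, in which the bottle nests centred, its side about at the face.
- bottle: Loose closed round bottle, white with a wide green band and green cap, 0.25 to 0.49 kg, 215 mm tall: straight body 70 mm in diameter up to 160 mm, then shoulder and 38 mm cap. Origin: centre of its underside; z along its axis to the cap. Starts upright on the step, its far side within 2 mm of the hinge, about which it tips; past about 0.33 rad it goes over by itself and leans on the cradle.
- bottle_center (a point): Centre of the bottle, half-way up its axis (107.5 mm above its underside); axes as the bottle's.
- drops_a: Bystander: amber drops bottle, 32 mm in diameter, 70 mm tall, beside the rest; origin at the centre of its underside.
- drops_b: Bystander: red drops bottle, 32 mm in diameter, 70 mm tall, beside the rest; origin at the centre of its underside.
- ointment: Bystander: low amber jar with white cap, 48 mm in diameter, 45 mm tall, beside the rest; origin at the centre of its underside.
- canister: Bystander: steel canister with lid knob, 88 mm in diameter, 125 mm tall, at a side of the counter; origin at the centre of its underside.
- swab_jar: Bystander: white ceramic jar with lid knob, 86 mm in diameter, 118 mm tall, at a side of the counter; origin at the centre of its underside.
- cup: Bystander: blue plastic cup, 68 mm in diameter, 80 mm tall, at the left; origin at the centre of its underside.
- otoscope: Bystander: black hand-held otoscope lying flat, about 160 mm long, 28 mm thick, at the right; origin under its middle, x along its handle to the head.
There are look-alikes about, which are no part of the job. What is shaped like the bottle but purple is not meant.

How it is judged:
On the way:
1. the bottle is tipped over and leans on the part-lowered cradle, on its way down (angle between bottle's own z axis and vertical between 0.5 and 1.3 rad and contact force between bottle and rest above 0.3 N), for 0.2 s.
At the end, for the whole second after the job is handed in: The cradle is folded down to within 0.05 rad of its stops; the bottle lies at rest in it, level within 0.09 rad, foot at the hinge (centre 82 to 133 mm beyond it, within 15 mm of the cradle's middle line), cap pointing away from the step; the other things are within 20 mm of where they stood (value of joint cradle above 1.52 rad and angle between bottle's own z axis and vertical between 1.48 and 1.66 rad and x of bottle_center in the frame of rest between 0.082 and 0.133 m and y of bottle_center in the frame of rest between -0.015 and 0.015 m and z of bottle_center in the frame of rest between 0.055 and 0.075 m and linear speed of bottle below 0.02 m/s and angular speed of bottle below 0.15 rad/s and distance of each of drops_a, drops_b, ointment, canister, swab_jar, cup, otoscope from where it was at the start of the episode below 0.02 m); the robot touches nothing.
It fails at once if the bottle is lifted or carried (its centre rises over 158 mm, or its foot over 85 mm, above the counter) (height (world z) of bottle_center above 0.158 m or height (world z) of bottle above 0.085 m).
It fails at once if the bottle is knocked or slammed over (turns faster than 2.5 rad/s) (angular speed of bottle above 2.5 rad/s).
It fails at once if the cradle bangs onto its stops (faster than 1.5 rad/s in the last 0.25 rad) (value of joint cradle above 1.32 rad and velocity of joint cradle above 1.5 rad/s).
It fails at once if the bottle is pushed with the arm or the gripper's body in place of the fingers (over 3 N) (contact force between bottle and the arm above 3 N).
It fails at once if a bystander is moved more than 20 mm (distance of any of drops_a, drops_b, ointment, canister, swab_jar, cup, otoscope from where it was at the start of the episode above 0.02 m).
It also fails if it takes over 45 s, if anything falls off the work surface, if the arm or the gripper's body presses on something with over 40 N, if the wrist force passes 120 N, or if a joint passes its speed limit or range.

ROBOT

A 6-joint arm with a two-finger parallel gripper is mounted at the origin on the work surface. World frame = base frame: x ahead of the robot, y to its left, z up, the work surface at z = 0. Lengths are in m, angles in rad, forces in N, time in s.
With the tool pointing down it reaches from about 0.25 to 0.85 m from the base axis. Payload 12.5 kg.
Tool frame: the origin (TCP) lies at the very end of the fingers, on their centre line; the grasp point (between the pads) lies 19 mm behind it; y points along the fingers, z is the direction in which the jaws open and shut, and the axes are right-handed (so a half turn about y gives the same grasp; the last joint's range is limited). The gripper opens to 93 mm and grips with 3 to 60 N. Pads are 15 mm wide; open, the fingers measure 128 mm over their backs; the gripper's body (75 mm by 188 mm) begins 65 mm behind the grasp point.
Start: joints at [1.194, 0.351, 1.652, -0, 1.139, -0.085], TCP at [0.158, 0.527, 0.219] pointing down, gripper open.
Joint ranges: [-2.75, 2.75], [-0.79, 2.1], [0.01, 2.65], [-1.57, 4.71], [0.07, 3.14], [-2.87, 2.87]. Speed limits (rad/s): [2.22, 2.22, 2.79, 3.14, 3.14, 3.14].

INTERFACE

Orientations are given as a unit quaternion [w, x, y, z].
In Python, from cell import bot gives the robot as it stands. Calls block until the motion is done:
- bot.goto(position, orientation): joint-space move of the TCP to a pose.
- bot.move_straight(position, attitude=None, rate=0.15, guard=None): straight line of the TCP; attitude=None keeps the orientation; rate is the mean speed in m/s. With guard (N) it stops when the force on the tool has changed by that much, and returns True; else False.
- bot.goto_joints(angles): joint-space move.
- bot.let_go() and bot.grasp(strength=None): open the fingers fully, or close them until they stop; strength is the grip in N (None keeps the last).
- bot.wait(seconds).
- bot.ik(position, orientation): joint angles nearest the present ones, or None.
- bot.grab_frame(name): name is "side" or "top"; returns (picture, depth): 420x560x3 uint8, blue, green, red; 420x560 float32, m along the optical axis (not along the pixel's ray), 0 where there is no reading.
- bot.camera_params(name): a dict with "intrinsics" (3x3 intrinsics, pixels), "k1" (the pictures are not rectified: a ray, as slopes to the right and down, at radius r is drawn at 1 + k1 r^2 times it, then the intrinsics apply), "R" (3x3) and "t" (3): a world point X has camera coordinates R X + t. Camera axes: x right, y down, z forward; pixel columns grow to the right and rows downward; lengths in m; the calibration is good to about 2 mm. A picture is of the moment at which its call begins. camera_params takes no time and is no camera call.
A pose or a line that the arm cannot do raises bot.Unreachable and nothing moves.
- bot.close_job(): hands the job in, once; it reports no verdict.
Readings, each from a call of its own:
- bot.current_time_s(): time.
- bot.current_joint_pos(): joint angles.
- bot.current_qvel(): joint speeds.
- bot.current_joint_efforts(): joint torques, N m.
- bot.current_position(): TCP position.
- bot.current_ee_rot(): TCP orientation.
- bot.current_wrist_force(): force on the tool from outside, world axes, zero at the start.
- bot.current_wrist_torque(): the same for the moment, N m.
- bot.current_grip_width(): finger opening in m.
Only numpy, scipy, OpenCV 4.12 (cv2) and the standard library are available. Lean on these libraries where they do the work, as an engineer would, in place of code of your own. Each camera call takes 0.05 s, during which the arm holds its last target.

## Working session

There is one attempt and no reset: what is moved stays moved. The work goes in short steps, each a Python script; the robot and the scene stay as the last script left them, time stands still between calls to the robot, and variables do not carry over. Pictures are saved under pics/ and viewed, and the job is handed in when it is done.

```bash
mkdir -p pics; ls; python3 - <<'E'
from cell import bot
import cv2,numpy as np
for n in("side","top"):
    p,d=bot.grab_frame(n); cv2.imwrite(f"pics/{n}0.png",p); np.save(f"{n}0.npy",d); c=bot.camera_params(n); print(n,c)
print(bot.current_position(),bot.current_ee_rot(),bot.current_time_s())
E
```

```text
pics
side {'intrinsics': array([[420.61447178,   0.        , 283.73923552],
       [  0.        , 420.61447178, 207.75747025],
       [  0.        ,   0.        ,   1.        ]]), 'k1': -0.09743859464728359, 'R': array([[-0.99148567,  0.12999925,  0.00750673],
       [ 0.08876966,  0.71696023, -0.69143906],
       [-0.09526859, -0.68488556, -0.72239579]]), 't': array([0.53412764, 0.00760714, 1.08766606])}
top {'intrinsics': array([[488.36443314,   0.        , 277.03962602],
       [  0.        , 488.36443314, 205.35648292],
       [  0.        ,   0.        ,   1.        ]]), 'k1': -0.1432900341749716, 'R': array([[-0.02920235, -0.99951742, -0.01059011],
       [-0.99165899,  0.03030009, -0.12527707],
       [ 0.1255375 ,  0.00684339, -0.99206527]]), 't': array([0.01369005, 0.54637228, 1.48993741])}
[0.15810338 0.52648722 0.21817452] [-0.69924195  0.69994723 -0.10286959  0.10272496] 0.1
```

View pics/side0.png

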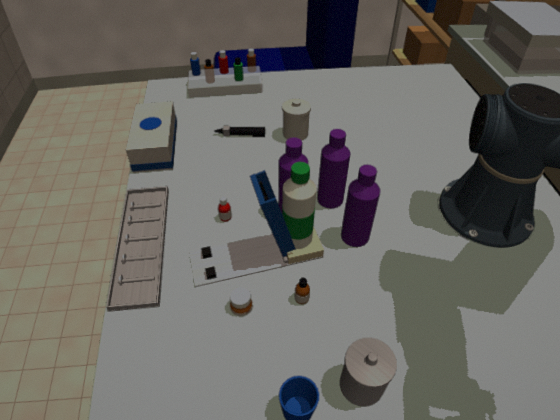

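View pics/top0.png

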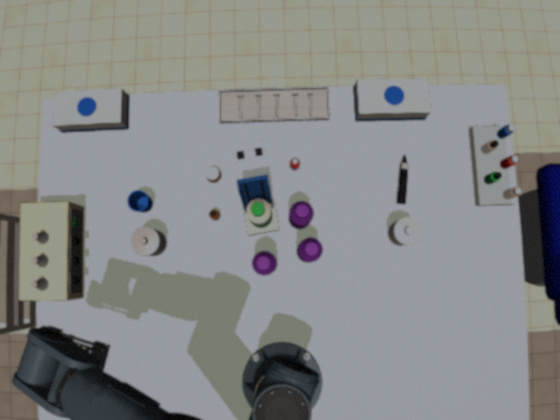

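Candidates: the white bottle with green cap (side 299,205; top 258,210), and three purple look-alikes (side 292,170 / 334,170 / 360,205; top 301,214 / 310,250 / 264,262). I choose the white-and-green one standing in front of the blue board. The other caps are the small bottles in the rack (side 225,70; top 495,160).

```bash
cat > h.py <<'E'
import numpy as np,cv2
def cloud(bot,n,d):
    c=bot.camera_params(n);K=c["intrinsics"]
    v,u=np.mgrid[:d.shape[0],:d.shape[1]]
    p=np.stack([u,v],-1).reshape(-1,1,2).astype(float)
    s=cv2.undistortPoints(p,K,np.array([c["k1"],0,0,0,0.])).reshape(*d.shape,2)
    X=np.concatenate([s,np.ones(d.shape+(1,))],-1)*d[...,None]
    return (X-c["t"])@c["R"]
def proj(bot,n,P):
    c=bot.camera_params(n)
    return cv2.projectPoints(np.atleast_2d(P).astype(float),cv2.Rodrigues(c["R"])[0],c["t"],c["intrinsics"],np.array([c["k1"],0,0,0,0.]))[0].reshape(-1,2)
E
python3 - <<'E'
from cell import bot
from h import *
cl={}
for n in("side","top"):
    p=cv2.imread(f"pics/{n}0.png");d=np.load(f"{n}0.npy");X=cloud(bot,n,d)
    hsv=cv2.cvtColor(p,cv2.COLOR_BGR2HSV);H,S,V=[hsv[...,i].astype(int) for i in range(3)]
    ok=d>0
    print(n, "table z", np.median(X[ok&(abs(X[...,2])<.03)][:,2]))
    area=ok&(X[...,0]>.25)&(X[...,0]<.9)&(X[...,1]>-.45)&(X[...,1]<.55)&(X[...,2]>0.012)
    k,lab,st,ce=cv2.connectedComponentsWithStats(area.astype(np.uint8))
    for i in range(1,k):
        if st[i,4]>25:
            Q=X[lab==i];print(n,st[i],ce[i].round(),Q.min(0).round(3),Q.max(0).round(3),p[lab==i].mean(0).round())
    g=area&(H>45)&(H<80)&(S>120)
    k,lab,st,ce=cv2.connectedComponentsWithStats(g.astype(np.uint8))
    for i in range(1,k):
        if st[i,4]>25:
            Q=X[lab==i];print("green",st[i],Q.min(0).round(3),Q.max(0).round(3),np.median(Q,0).round(3))
    g=area&(H>98)&(H<122)&(S>120)
    k,lab,st,ce=cv2.connectedComponentsWithStats(g.astype(np.uint8))
    for i in range(1,k):
        if st[i,4]>25:
            Q=X[lab==i];print("blue",st[i],Q.min(0).round(3),Q.max(0).round(3),np.median(Q,0).round(3))
    cr=p[120:320,170:400] if n=="side" else p[130:280,190:340]
    cv2.imwrite(f"pics/{n}0c.png",cv2.resize(cr,None,fx=3 if n=="side" else 4,fy=3 if n=="side" else 4,interpolation=cv2.INTER_CUBIC))
E
```

```text
side table z 0.0003251817269198598
side [ 250   99   74  164 6042] [291. 190.] [ 0.41  -0.431  0.012] [0.614 0.11  0.248] [60. 63. 58.]
side [ 139  109   37   61 1855] [158. 139.] [ 0.821 -0.45   0.012] [ 0.9   -0.259  0.092] [88. 88. 85.]
side [215 126  50   9 349] [242. 130.] [ 0.548 -0.421  0.012] [ 0.699 -0.378  0.031] [24. 25. 26.]
side [ 317  129   34   77 1880] [333. 169.] [ 0.37  -0.119  0.012] [ 0.44  -0.054  0.217] [49. 17. 43.]
side [ 341  164   40   81 2177] [361. 206.] [0.335 0.01  0.012] [0.406 0.077 0.219] [50. 18. 44.]
side [125 186  43 121 421] [155. 250.] [ 0.829 -0.183  0.012] [0.9   0.183 0.022] [84. 89. 95.]
side [218 196  14  24 245] [224. 208.] [ 0.665 -0.068  0.012] [ 0.697 -0.041  0.073] [50. 56. 91.]
side [137 217  21   4  32] [148. 219.] [ 0.85  -0.072  0.012] [ 0.9   -0.064  0.016] [106. 113. 121.]
side [201 246  11  12  91] [206. 251.] [0.716 0.042 0.012] [0.739 0.069 0.021] [28. 29. 31.]
side [132 256  15   4  26] [139. 258.] [0.866 0.05  0.012] [0.898 0.056 0.015] [ 99. 106. 113.]
side [205 266  12  12  97] [211. 272.] [0.706 0.099 0.013] [0.73  0.128 0
[... 2293 characters left out ...]
1  -0.433  0.012] [ 0.492 -0.348  0.122] [139. 139. 137.]
top [131 227  35  29 807] [148. 241.] [0.4   0.35  0.013] [0.485 0.438 0.129] [122. 124. 127.]
top [297 238  25  25 490] [309. 250.] [ 0.367 -0.125  0.015] [ 0.435 -0.06   0.22 ] [96. 44. 83.]
top [252 251  26  25 489] [264. 263.] [0.334 0.002 0.043] [0.402 0.072 0.222] [99. 49. 86.]
green [252 203  12  13 118] [0.496 0.034 0.235] [0.528 0.064 0.252] [0.512 0.05  0.245]
blue [385  88  18  16 231] [ 0.851 -0.41   0.078] [ 0.9   -0.353  0.094] [ 0.877 -0.379  0.087]
blue [238 176  33  30 617] [0.543 0.018 0.045] [0.608 0.103 0.22 ] [0.582 0.061 0.167]
blue [128 191  23  20 236] [0.539 0.393 0.012] [0.6   0.457 0.085] [0.575 0.442 0.054]
```

View pics/side0c.png

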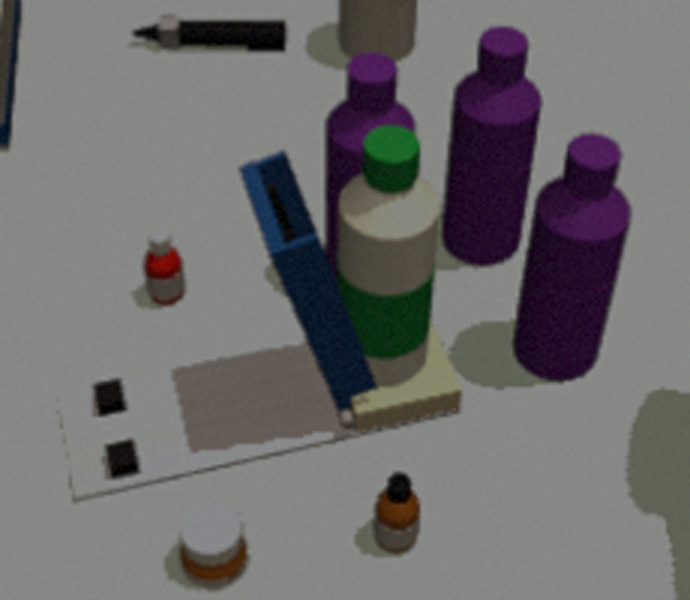

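View pics/top0c.png

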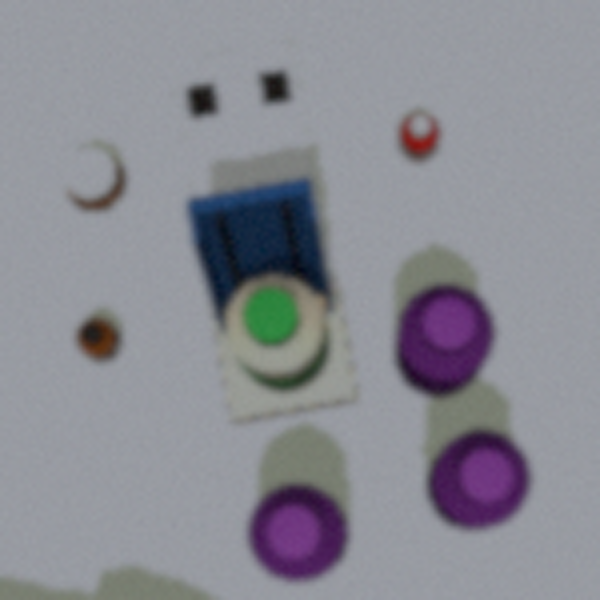

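```bash
cat >> h.py <<'E'
from scipy.spatial.transform import Rotation as Rn
B=np.array([.513,.050]); S=np.array([.722,.082])   # bottle axis, stops mid
# yaw: mean of the bottle->stops line and the stops' normal
yaw=0.148
xr=np.array([np.cos(yaw),np.sin(yaw),0]); yr=np.array([-np.sin(yaw),np.cos(yaw),0]); zr=np.array([0,0,1.])
O=np.array([*(S-.175*xr[:2]),0])
def W(x,y,z): return O+x*xr+y*yr+z*zr
def ori(tau,sgn):
    a=np.sin(tau)*xr-np.cos(tau)*zr; z=sgn*yr; x=np.cross(a,z)
    q=Rn.from_matrix(np.stack([x,a,z],1)).as_quat(); return np.array([q[3],q[0],q[1],q[2]])
HX=.008 # finger half thickness guess
def tcp(th,s,tau,y=0,off=0.,hx=HX):
    # contact point on the bottle's near side -> TCP (front corner touching)
    c=np.array([s*np.sin(th)-(.07+off)*np.cos(th), .03+s*np.cos(th)+(.07+off)*np.sin(th)])
    n=np.array([np.cos(tau),np.sin(tau)])
    p=c-hx*n
    return W(p[0],y,p[1])
E
python3 - <<'E'
from cell import bot
from h import *
q=bot.current_ee_rot();print(Rn.from_quat([q[1],q[2],q[3],q[0]]).as_matrix().round(2),O)
b=np.array([*B,0])-O;print("bottle in rest",b@xr,b@yr)
d=np.load("top0.npy");p=cv2.imread("pics/top0.png");X=cloud(bot,"top",d)
d2=np.load("side0.npy");p2=cv2.imread("pics/side0.png");X2=cloud(bot,"side",d2)
for XX,pp in((X,p),(X2,p2)):
    hsv=cv2.cvtColor(pp,cv2.COLOR_BGR2HSV).astype(int)
    m=(hsv[...,0]>98)&(hsv[...,0]<122)&(hsv[...,1]>120)&(XX[...,0]>.5)&(XX[...,0]<.65)&(abs(XX[...,1]-.06)<.07)&(XX[...,2]>.03)
    Q=XX[m]-O; x,y,z=Q@xr,Q@yr,Q[:,2]; print("blue y range",y.min(),y.max(),"angles pct",np.percentile(np.arctan2(x,z-.03),[5,25,50,75,95]).round(3))
for sg in(1,-1):
    for th,s,tau in((0,.14,.35),(.8,.138,.2),(1.57,.135,0)):
        print(sg,bot.ik(tcp(th,s,tau),ori(tau,sg)))
print(bot.current_wrist_force())
E
```

```text
[[ 0.96 -0.    0.29]
 [-0.29 -0.    0.96]
 [-0.   -1.   -0.  ]] [0.5489131  0.05619445 0.        ]
bottle in rest -0.03643393644850804 -0.0008309740599038583
blue y range -0.04033063387877307 0.04005227445329592 angles pct [0.177 0.242 0.253 0.263 0.286]
blue y range -0.041762279182315946 0.04666954309760257 angles pct [0.013 0.159 0.219 0.283 0.365]
1 [-0.04179103  0.13990976  2.13116045  0.12833283  0.52991253 -1.8602187 ]
1 [ 0.01455881  0.38849958  1.7304796   0.03600294  0.82466819 -1.72605263]
1 [ 4.20416851e-02  7.06767714e-01  1.38057350e+00 -4.44089210e-16
  1.05425144e+00 -1.67675464e+00]
-1 [-0.04179103  0.13990976  2.13116045  0.12833283  0.52991253  1.28137395]
-1 [0.01455881 0.38849958 1.7304796  0.03600294 0.82466819 1.41554002]
-1 [ 4.20416851e-02  7.06767714e-01  1.38057350e+00 -4.44089210e-16
  1.05425144e+00  1.46483801e+00]
[ 0.50706869 -1.02910852 -0.37060413]
```

```bash
python3 - <<'E'
from cell import bot
from h import *
p=bot.current_position()
bot.grasp(5)
bot.move_straight([p[0],p[1],.40],rate=.3)
a=tcp(0,.143,.3,off=.028)
q=ori(.3,-1)
bot.goto([a[0],a[1],.40],q)
bot.move_straight([a[0],a[1],.29],rate=.2)
print(bot.current_position(),a,bot.current_time_s(),bot.current_grip_width())
for n in("side","top"):
    im,d=bot.grab_frame(n); cv2.imwrite(f"pics/{n}1.png",im)
E
```

```text
[0.44495731 0.04081966 0.29096025] [0.4444253  0.04061635 0.17063584] 5.0333 0.0007228229036233131
```

View pics/side1.png

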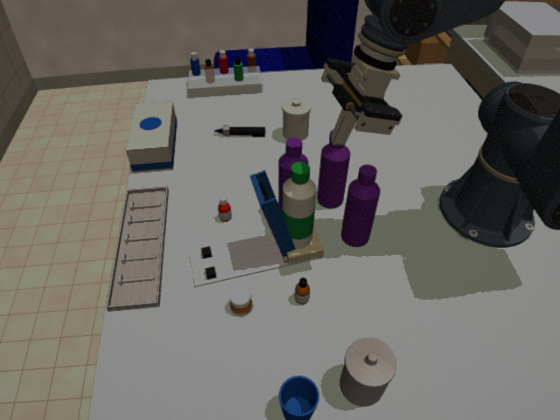

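The closed fingertips are at side (336,143), above the gap between the green bottle and the purple one. Nothing has been touched, so I'll descend with a guard.

```bash
python3 - <<'E'
from cell import bot
from h import *
a=tcp(0,.143,.3,off=.028)
print(bot.move_straight(a,rate=.1,guard=4),bot.current_position())
for n in("side","top"):
    im,d=bot.grab_frame(n)
    cr=im[80:280,230:430] if n=="side" else im[130:330,180:380]
    cv2.imwrite(f"pics/{n}2.png",cv2.resize(cr,None,fx=2.9,fy=2.9,interpolation=cv2.INTER_CUBIC))
E
```

```text
False [0.44469715 0.04060518 0.17110648]
```

View pics/side2.png

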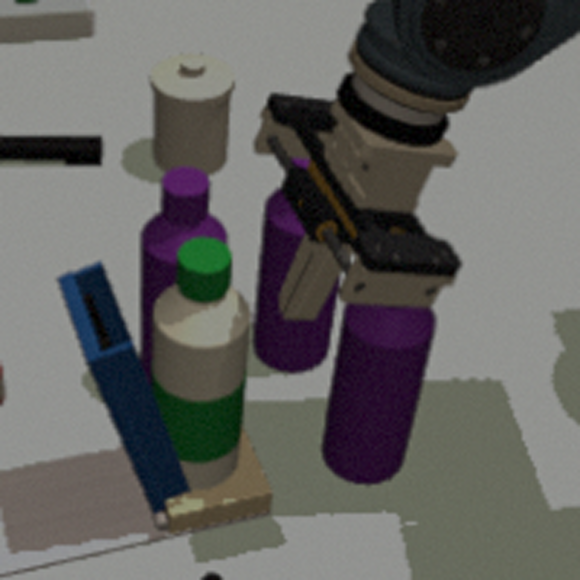

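View pics/top2.png

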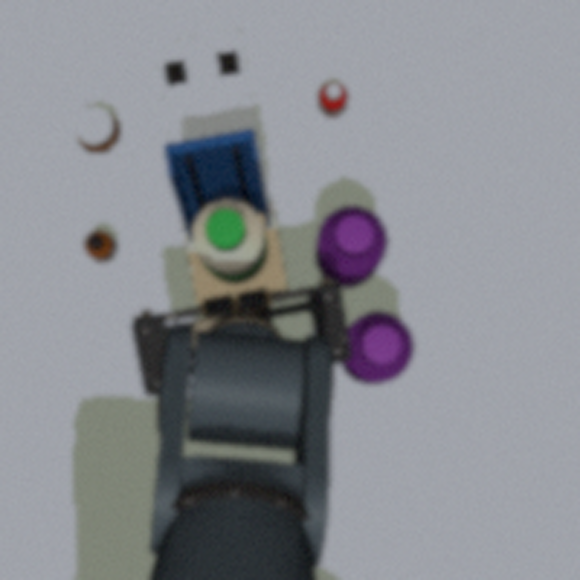

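Side crop: the fingers (~305,290) are behind the bottle and clear of the purple ones. Top crop: the fingers are centred behind the bottle at about (235,300). I'll start the slow push along the tipping arc.

```bash
cat > push.py <<'E'
from cell import bot
from h import *
def arc(ths,rate,s0=.143,s1=.135,guard=None,off=0.):
    for th in ths:
        f=np.clip(th/1.57,0,1); tau=.3*(1-f); s=s0+(s1-s0)*f
        hit=bot.move_straight(tcp(th,s,tau,off=off),ori(tau,-1),rate=rate,guard=guard)
        print(round(th,2),hit,bot.current_position().round(4),bot.current_wrist_force().round(1),round(bot.current_time_s(),2))
        if hit: break
E
python3 - <<'E'
from push import *
arc([0],.03)
arc(np.arange(.1,.61,.1),.035)
for n in("side","top"):
    im,d=bot.grab_frame(n)
    cr=im[80:280,200:400] if n=="side" else im[130:330,180:380]
    cv2.imwrite(f"pics/{n}3.png",cv2.resize(cr,None,fx=2.9,fy=2.9,interpolation=cv2.INTER_CUBIC))
E
```

```text
0 False [0.4719 0.0447 0.1706] [-0.5 -0.4 -0.2] 7.66
0.1 False [0.4864 0.0469 0.1764] [-0.6 -1.1  1.2] 8.26
0.2 False [0.5013 0.0491 0.1808] [ 0.6 -0.5  0.1] 8.86
0.3 False [0.5164 0.0515 0.1837] [-4.5  0.4  0.6] 9.45
0.4 False [0.5319 0.0537 0.1854] [-2.4  0.9  0.9] 10.04
0.5 False [0.5472 0.0559 0.1853] [-2.   0.5  2.7] 10.63
0.6 False [0.5623 0.0581 0.1836] [0.2 0.3 1.6] 11.22
```

View pics/side3.png

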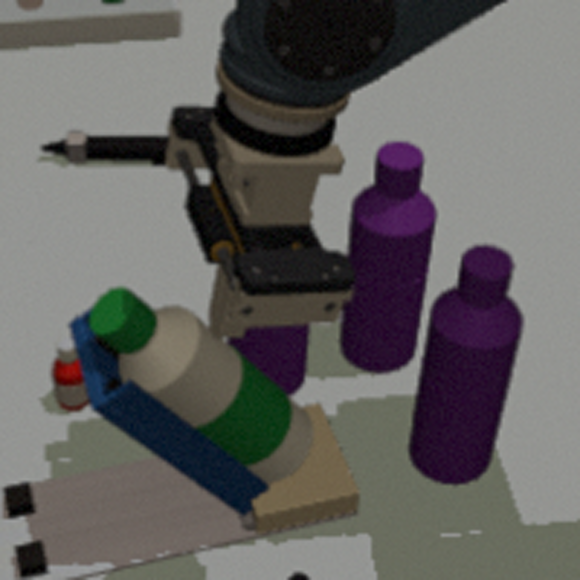

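View pics/top3.png

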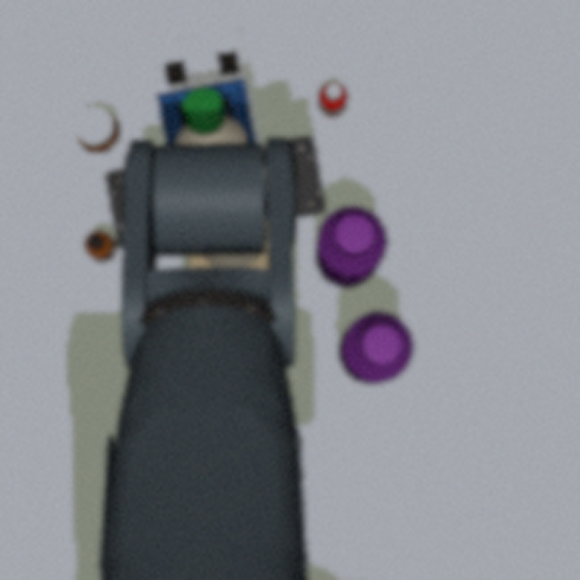

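The bottle now leans in the part-lowered blue cradle, cap at side crop (122,320) and board end at (85,340). It is centred in the top view. The other objects haven't moved, so I'll continue.

```bash
python3 - <<'E'
from push import *
arc(np.arange(.7,1.31,.1),.03,guard=25)
for n in("side","top"):
    im,d=bot.grab_frame(n)
    cr=im[80:280,180:380] if n=="side" else im[100:300,180:380]
    cv2.imwrite(f"pics/{n}4.png",cv2.resize(cr,None,fx=2.9,fy=2.9,interpolation=cv2.INTER_CUBIC))
E
```

```text
0.7 False [0.5773 0.0604 0.1803] [-0.6  1.2  1.4] 11.98
0.8 False [0.5916 0.0625 0.1757] [-0.7  0.8  1. ] 12.64
0.9 False [0.6053 0.0646 0.1696] [0.3 0.3 0.7] 13.3
1.0 False [0.6185 0.0666 0.1623] [-0.7 -0.2  0.6] 13.96
1.1 False [0.6307 0.0684 0.1537] [-0.4 -0.8  0.2] 14.61
1.2 False [0.6421 0.0701 0.144 ] [-0.4 -0.3  0.1] 15.26
1.3 False [0.6524 0.0717 0.1332] [ 0.  -0.4 -0.9] 15.91
```

View pics/side4.png

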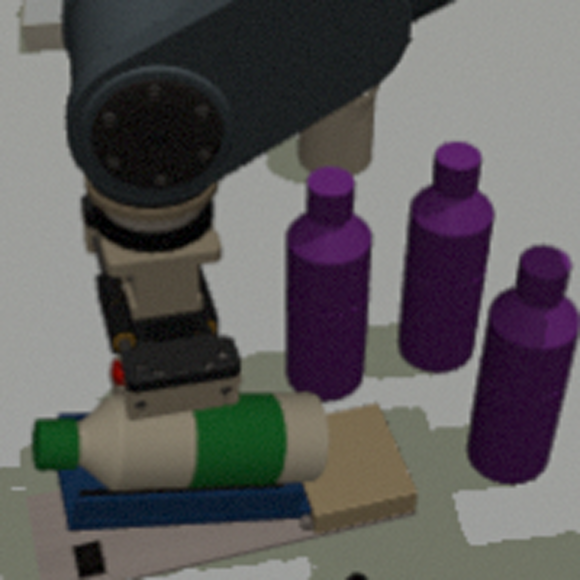

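```bash
python3 - <<'E'
from push import *
im,d=bot.grab_frame("side");X=cloud(bot,"side",d);Q=X-O;x,y,z=Q@xr,Q@yr,Q[...,2]
hsv=cv2.cvtColor(im,cv2.COLOR_BGR2HSV).astype(int);H,S,V=hsv[...,0],hsv[...,1],hsv[...,2]
reg=(d>0)&(x>-.05)&(x<.3)&(abs(y)<.06)
g=reg&(H>45)&(H<80)&(S>100)
cap=g&(x>.15);band=g&(x<.15)
for nm,m in(("cap",cap),("band",band)):
    print(nm,m.sum(),[np.percentile(v[m],[2,50,98]).round(3) for v in(x,y,z)])
b=reg&(H>98)&(H<122)&(S>120)
print("blue",b.sum(),[np.percentile(v[b],[2,50,98]).round(3) for v in(x,y,z)])
bx=reg&(z>.03)&(y>.0)&(z<.14)
for lo in np.arange(0,.24,.02):
    m=bx&(x>lo)&(x<lo+.02); 
    if m.sum()>5: print(round(lo,2),z[m].max().round(4),y[m].max().round(3))
E
```

```text
cap 257 [array([0.168, 0.182, 0.198]), array([-0.008,  0.013,  0.021]), array([0.109, 0.129, 0.138])]
band 917 [array([0.019, 0.052, 0.094]), array([-0.009,  0.027,  0.037]), array([0.06 , 0.105, 0.314])]
blue 1034 [array([0.011, 0.11 , 0.183]), array([-0.001,  0.044,  0.046]), array([0.031, 0.07 , 0.234])]
0.0 0.1089 0.05
0.02 0.1136 0.046
0.04 0.1209 0.047
0.06 0.1261 0.047
0.08 0.1293 0.047
0.1 0.1347 0.047
0.12 0.1398 0.046
0.14 0.1379 0.048
0.16 0.1373 0.048
0.18 0.1397 0.047
```

Depth gives a bottle slope of about 0.26 rad, so the tilt is about 1.31. That matches the commanded 1.3; the picture only looks level. Now the gentle final push.

```bash
python3 - <<'E'
from push import *
arc([1.37,1.44,1.5,1.54,1.57],.02,guard=22)
p=bot.current_position()
hit=bot.move_straight(p-[0,0,.005],rate=.01,guard=18)
print(hit,bot.current_position(),bot.current_wrist_force(),bot.current_time_s())
for n in("side","top"):
    im,d=bot.grab_frame(n)
    cr=im[80:280,180:380] if n=="side" else im[100:300,180:380]
    cv2.imwrite(f"pics/{n}5.png",cv2.resize(cr,None,fx=2.9,fy=2.9,interpolation=cv2.INTER_CUBIC))
    if n=="side":
        X=cloud(bot,n,d);Q=X-O;x,y,z=Q@xr,Q@yr,Q[...,2]
        bx=(d>0)&(z>.03)&(y>.0)&(z<.14)&(abs(y)<.05)
        print([(round(lo,2),z[bx&(x>lo)&(x<lo+.02)].max().round(4)) for lo in np.arange(0,.2,.02)])
E
```

```text
1.37 False [0.6591 0.0727 0.1253] [-0.5  0.3  1.1] 16.73
1.44 False [0.665  0.0735 0.1167] [1.1 1.  0.6] 17.41
1.5 False [0.6696 0.0742 0.109 ] [ 1.  -0.4  1.7] 18.01
1.54 False [0.6724 0.0746 0.1038] [-0.4  0.8  1.3] 18.46
1.57 False [0.6745 0.0749 0.1003] [-1.8 -0.5  6. ] 18.83
True [0.67463772 0.07482473 0.10020992] [-2.90100518 -0.03421277  7.49124094] 19.15
[(np.float64(0.0), np.float64(0.1031)), (np.float64(0.02), np.float64(0.104)), (np.float64(0.04), np.float64(0.1024)), (np.float64(0.06), np.float64(0.103)), (np.float64(0.08), np.float64(0.1003)), (np.float64(0.1), np.float64(0.0996)), (np.float64(0.12), np.float64(0.0991)), (np.float64(0.14), np.float64(0.0996)), (np.float64(0.16), np.float64(0.0991)), (np.float64(0.18), np.float64(0.0861))]
```

View pics/side5.png

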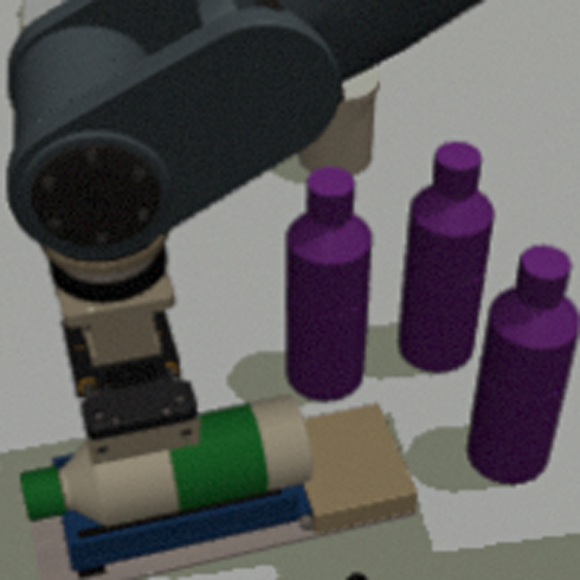

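The force rose sharply at a bottle top height of about 0.100, and the profile is level, so the cradle is on its stops. Retreating and checking.

```bash
python3 - <<'E'
from push import *
p=bot.current_position()
bot.move_straight(p+[0,0,.04],rate=.05)
bot.move_straight(p+[0,0,.25],rate=.2)
bot.goto([.30,.36,.42],ori(0,-1))
print(bot.current_time_s())
for n in("side","top"):
    im,d=bot.grab_frame(n); cv2.imwrite(f"pics/{n}6.png",im)
    X=cloud(bot,n,d);Q=X-O;x,y,z=Q@xr,Q@yr,Q[...,2]
    bx=(d>0)&(z>.03)&(z<.14)&(abs(y)<.05)
    print(n,[(round(lo,2),np.percentile(z[bx&(x>lo)&(x<lo+.02)],97).round(4)) for lo in np.arange(0,.24,.02)])
    hsv=cv2.cvtColor(im,cv2.COLOR_BGR2HSV).astype(int);H,S=hsv[...,0],hsv[...,1]
    cap=bx&(H>45)&(H<80)&(S>100)&(x>.15); print("cap",x[cap].max(),np.percentile(y[cap],[3,97]),"top y of body",np.median(y[bx&(z>.094)]))
    b=bx&(H>98)&(H<122)&(S>120);print("blue xmax",x[b].max(),"z95",np.percentile(z[b],[50,97]))
    area=(d>0)&(X[...,0]>.32)&(X[...,0]<.8)&(X[...,1]>-.45)&(X[...,1]<.5)&(X[...,2]>.012)&(X[...,2]<.23)
    k,lab,st,ce=cv2.connectedComponentsWithStats(area.astype(np.uint8))
    for i in range(1,k):
        if st[i,4]>40: q=X[lab==i];print(ce[i].round(),q.min(0).round(3),q.max(0).round(3))
E
```

```text
23.1417Traceback (most recent call last):
  File "<stdin>", line 11, in <module>
    return _quantile_unchecked(
        a, q, axis, out, overwrite_input, method, keepdims, weights)
    return _ureduce(a,
                    func=_quantile_ureduce_func,
    ...<5 lines>...
                    overwrite_input=overwrite_input,
                    method=method)
    r = func(a, **kwargs)
    result = _quantile(arr,
                       quantiles=q,
    ...<2 lines>...
                       out=out,
                       weights=wgt)
    slices_having_nans = np.isnan(arr[-1, ...])
                                  ~~~^^^^^^^^^
IndexError: index -1 is out of bounds for axis 0 with size 0
```

View pics/side6.png

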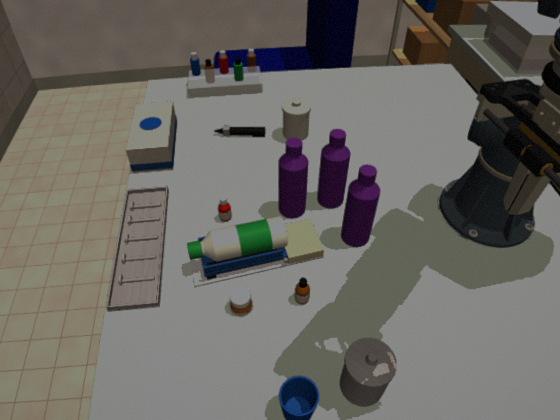

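```bash
python3 - <<'E'
from push import *
for n in("side","top"):
    im,d=bot.grab_frame(n); cv2.imwrite(f"pics/{n}7.png",im)
    X=cloud(bot,n,d);Q=X-O;x,y,z=Q@xr,Q@yr,Q[...,2]
    bx=(d>0)&(z>.03)&(z<.14)&(abs(y)<.05)
    for lo in np.arange(0,.24,.02):
        v=z[bx&(x>lo)&(x<lo+.02)]
        if len(v)>8: print(round(lo,2),np.percentile(v,97).round(4),end=" ")
    hsv=cv2.cvtColor(im,cv2.COLOR_BGR2HSV).astype(int);H,S=hsv[...,0],hsv[...,1]
    cap=bx&(H>45)&(H<80)&(S>100)&(x>.15)
    if cap.any(): print("\ncap",x[cap].max(),np.percentile(y[cap],[3,97]))
    print("top y",np.median(y[bx&(z>.094)]),"foot x",np.percentile(x[bx&(z>.05)],1))
    b=bx&(H>98)&(H<122)&(S>120)
    if b.any(): print("blue xmax",x[b].max(),np.percentile(z[b],[50,97]))
    area=(d>0)&(X[...,0]>.32)&(X[...,0]<.8)&(X[...,1]>-.45)&(X[...,1]<.5)&(X[...,2]>.012)&(X[...,2]<.23)
    k,lab,st,ce=cv2.connectedComponentsWithStats(area.astype(np.uint8))
    for i in range(1,k):
        if st[i,4]>40: q=X[lab==i];print(n,ce[i].round(),q.min(0).round(3),q.max(0).round(3))
E
```

```text
0.0 0.1012 0.02 0.1014 0.04 0.1016 0.06 0.1016 0.08 0.1011 0.1 0.1012 0.12 0.101 0.14 0.1011 0.16 0.0963 0.18 0.0851 0.2 0.0854 
cap 0.21324274925388978 [-0.00550193  0.02098873]
top y 0.012667608572871919 foot x -0.4857210347392808
blue xmax 0.18970276403410297 [0.04282527 0.05424606]
side [293. 158.] [ 0.41  -0.43   0.012] [ 0.545 -0.032  0.219]
side [242. 130.] [ 0.548 -0.422  0.012] [ 0.699 -0.38   0.031]
side [333. 169.] [ 0.371 -0.116  0.012] [ 0.44  -0.054  0.217]
side [361. 206.] [0.335 0.013 0.012] [0.406 0.078 0.22 ]
side [224. 208.] [ 0.665 -0.069  0.012] [ 0.697 -0.042  0.073]
side [255. 245.] [ 0.46  -0.004  0.012] [0.76  0.131 0.104]
side [302. 291.] [0.511 0.186 0.012] [0.543 0.215 0.072]
side [240. 300.] [0.634 0.18  0.012] [0.679 0.226 0.048]
side [367. 370.] [0.401 0.354 0.012] [0.489 0.441 0.127]
side [298. 396.] [0.536 0.395 0.012] [0.604 0.461 0.084]
0.0 0.1028 0.02 0.1033 0.04 0.1029 0.06 0.1026 0.08 0.1037 0.1 0.1024 0.12 0.1041 0.14 0.1024 0.16 0.0978 0.18 0.0872 0.2 0.0857 
cap 0.2102663218862125 [-0.01435999  0.01389784]
top y 4.394840346758475e-05 foot x -0.477107035795384
blue xmax 0.18687539161595082 [0.04585156 0.07311261]
top [256. 189.] [ 0.458 -0.007  0.012] [0.762 0.125 0.106]
top [402. 181.] [ 0.543 -0.424  0.012] [ 0.699 -0.384  0.036]
top [295. 164.] [ 0.662 -0.079  0.013] [ 0.692 -0.047  0.076]
top [213. 174.] [0.63  0.174 0.012] [0.677 0.222 0.053]
top [139. 201.] [0.536 0.392 0.012] [0.603 0.458 0.087]
top [301. 215.] [ 0.472 -0.106  0.013] [ 0.541 -0.038  0.222]
top [215. 215.] [0.509 0.179 0.012] [0.537 0.21  0.072]
top [405. 231.] [ 0.41  -0.433  0.012] [ 0.491 -0.348  0.124]
top [148. 241.] [0.4   0.35  0.012] [0.485 0.438 0.131]
top [309. 250.] [ 0.367 -0.125  0.015] [ 0.435 -0.06   0.222]
top [264. 263.] [0.334 0.002 0.045] [0.402 0.072 0.221]
```

View pics/top7.png

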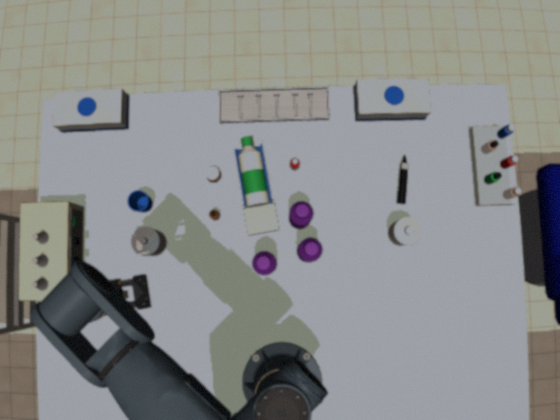

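The bottle (top 252,175) lies level and centred. Its top is at about 0.101 m along its length and the cap end at 0.212 m, which puts the centre at about 0.105 m. The bystanders are unmoved and the arm is clear.

```bash
python3 - <<'E'
from cell import bot
print(bot.current_time_s()); bot.close_job()
E
```

```text
23.2917
the job is handed in; nothing more can be done
```

I tipped the white-and-green bottle over with the closed fingertips and pushed it slowly down in an arc until the force rose sharply, with the cradle on its stops. I then backed off and handed the job in at about 23 s; no verdict is reported.

**Last checks, in the rest's frame:**
- **Bottle:** it is level, with its top about 101 mm up in the side view and 103 mm in the top view. Its centre is about 105 mm beyond the hinge, with the cap pointing away from the step.
- **Middle line:** the top view puts the bottle on it. The side view read 13 mm off, but that camera sees only the near flank, so I trusted the top view.
- **Cradle:** I read no angle directly. The cheek tops are about 54 mm up from the side (52 mm expected when folded down). The top view read 73 mm, which I took to be mixed edge pixels.
- **Other things:** the bystanders and purple bottles were within a few millimetres of their starting positions, and the arm finished clear of everything.

**Not confirmed:**
- **Wrist force:** it read close to zero at most stops, though 3 to 9 N was expected, so I judged progress from the depth images.
- **Turning speed:** I did not measure the bottle's or the cradle's; I only kept the push slow.

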